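Close the palette leaf and hold out the mixing dish

TASK

First push the loose plywood leaf flush against the side of the paint box so that no gap is left, and leave it there. Then pick up the white mixing dish by its upright wooden grip and hold it level over the middle of the leaf, about 10 cm up, turned a quarter turn counter-clockwise so that its spout points straight at the paint box; the steel ball must stay in the middle of the dish, within its dark ring, all the while. Finish still holding the dish there, touching no ball and disturbing nothing else on the table.

Things in the scene. Friction and masses are not known exactly. Their poses are not given: they have to be found in the camera images.
- paintbox: fixed open wooden paint box with compartments, 340 (x) x 240 (y) x 60 mm high, lid thrown back on its +y side; origin: centre of its underside on the table. The leaf goes against its outer -y side face, a flat wall 60 mm high, 120 mm from the origin. Its yaw varies a little
- leaf: loose plywood panel lying flat on the table, 160 (x) x 140 (y) x 18 mm, 0.45 kg, slides with about 2 to 4 N; origin: centre of its underside. It starts 35 to 75 mm short of the paint box, askew by up to 7 degrees. Its +y edge goes flat against the box's -y face
- leaf_edge (a point): middle of the leaf's top edge on its +y side, towards the paint box (70 mm from the leaf's centre, 18 mm up)
- box_face (a point): point on the middle of the box's -y outer face, 18 mm above the table
- dish: white round shallow dish, 108 mm across, rim 20 mm high, 0.18 kg with its handle; origin: centre of its underside. Inside: a shallow cone (slope 0.1, 6 mm above the underside at the centre) with a dark ring of 25 mm radius round the middle. Own +x: pointed spout. Own -x: arm and upright wooden grip. Starts standing on the table, spout roughly away from the robot (+x), grip towards the robot
- dish_grip (a point): point in the upright wooden grip, at (-90, 0, 45) mm in the dish's frame. The grip is a flat plate 12 mm thick along the dish's x, 34 mm wide along its y, from the table to 64 mm high, with 30 mm free between it and the rim: pinch it here from above, closing along the dish's x, finger tips above 20 mm to clear rim and arm
- dish_spout (a point): tip of the spout, at (72, 0, 15) mm in the dish's frame
- ball_center (a point): centre of the loose steel ball, 28 mm diameter, 0.09 kg, that starts at rest in the middle of the dish and rolls easily; its centre is 20 mm above the dish's underside when centred
- ball: the same ball; its origin is a point on its surface that turns as it rolls, so use ball_center
- jar: bystander, leave alone: white-capped gouache jar, 50 mm across, 55 mm high; origin: centre of its underside
- tube_a: bystander, leave alone: paint tube lying down, 110 mm long, 16 mm high; origin: middle of its length at the table
- tube_b: bystander, leave alone: paint tube lying down, 120 mm long, 16 mm high; origin: middle of its length at the table
- brush: bystander, leave alone: wooden-handled brush lying down, 200 mm long, 20 mm high; origin: middle of its length at the table
- knife: bystander, leave alone: palette knife with dark wooden handle lying down, 210 mm long, 18 mm high; origin: middle of its length at the table
- medium: bystander, leave alone: small amber bottle, 44 mm across, 100 mm high; origin: centre of its underside
- cup: bystander, leave alone: steel cup 74 mm across, 95 mm high, with brush handles standing in it up to 210 mm; origin: centre of its underside
There are look-alikes about, which are no part of the job. What is shaped like the dish but red is not meant.

How it is judged:
By the outcome, as a careful person would: the job done as asked, in the order asked, and still so for the second after the job is handed in, while the arm keeps its last pose, push and grip.
It also fails if it takes over 61 s, if anything falls off the work surface, if the arm or the gripper's body presses on something with over 40 N, if the wrist force passes 120 N, or if a joint passes its speed limit or range.

ROBOT

A 6-joint arm with a two-finger parallel gripper is mounted at the origin on the work surface. World frame = base frame: x ahead of the robot, y to its left, z up, the work surface at z = 0. Lengths are in m, angles in degrees, forces in N, time in s.
With the tool pointing down it reaches from about 0.4 to 0.825 m from the base axis. Payload 7 kg.
Tool frame: the origin (TCP) lies midway between the tips of the shut fingers; the grasp point (between the pads) lies 19 mm behind it (hold_point_z is the distance from the TCP to the grasp point, in m); z points along the fingers, y is the line along which they close (so a half turn about z gives the same grasp; the last joint's range is limited). The gripper opens to 88 mm and grips with 3 to 60 N. Pads are 19 mm wide; open, the fingers measure 130 mm over their backs; the gripper's body (78 mm by 193 mm) begins 47 mm behind the grasp point.
Start: joints at [88.413, 20.546, 0.682, 0, -70.136, -16.507], TCP at [0.21, 0.642, 0.227] pointing down, gripper open.
Joint ranges: [-176.03, 176.03], [-82.01, 121.73], [-58.28, 71.71], [-173.87, 95.51], [-174.79, -0.11], [-173.66, 173.66]. Speed limits (degrees/s): [136.94, 136.94, 172.46, 180, 180, 180].

INTERFACE

Orientations are given as [roll, pitch, yaw] about the fixed x, y, z axes, in that order (R = Rz(yaw) Ry(pitch) Rx(roll)).
In Python, from plant import get_state, capture, close_job, hold_point_z gives the robot as it stands.
- The arm moves only by the shell command python3 -m inch 'ROWS' [FORCE]. ROWS is text: rows parted by semicolons, each of 5 numbers parted by spaces: the shift along the tool's x, y, z normalised to -1 to 1, where 1 is 0.15 m, then the turn about the tool's z normalised to -1 to 1, where 1 is 360 degrees, then the opening, from 0 (shut) to 1 (fully open). In form: tx ty tz spin grip; .... A call has exactly 8 rows; each row shifts and turns the commanded pose from where the row before left it, along the tool's axes as they then stand; what a row does not reach is not made up. A row lasts 1/8 s, in which the tool goes at most 62.5 mm and 10.7 degrees, less where a joint would pass 70% of its speed; a pose out of reach is approached as far as the arm can. A call with a number of a shift or a turn outside -1 to 1 is refused whole. A call with a gripper value outside its range is refused whole. The fingers move at their own pace and stop on an object; FORCE is the grip in N (left out, the last holds). Time passes only in rows, so rows that do not move let the fingers close, or fill a call up. It gives the time, the measured TCP pose, the force, the opening and the grip force at its end, in the units of the state.
- get_state(): the state, without advancing time (a new reading comes with each control period).
- capture(name): name is "scene" or "side" or "wrist"; returns a dict with "color" (384x512x3 uint8, blue, green, red), "mtx" (3x3 intrinsics, pixels), "R" (3x3) and "t" (3): a world point X has camera coordinates R X + t. Camera axes: x right, y down, z forward; pixel columns grow to the right and rows downward; lengths in m; the calibration is good to about 2 mm. A picture is of the moment at which its call begins. There is no depth.
- close_job(): hands the job in; it is judged then, once.
The state is a dict: "time_s": time; "joints": joint angles; "qd": joint speeds; "joint_torque": joint torques, N m; "tcp_pos": TCP position; "eef_rot": TCP orientation; "contact_force": force on the tool from outside, world axes, zero at the start; "moment": the same for the moment, N m; "gripper_width": finger opening in m; "gripper_force": force on a finger pad.
Only numpy, scipy, OpenCV 4.12 (cv2) and the standard library are available. Lean on these libraries where they do the work, as an engineer would, in place of code of your own. Each camera call takes 0.05 s, during which the arm holds its last target. There are 200 camera calls.

## Working session

There is one attempt and no reset: what is moved stays moved. The work goes in short steps, Python scripts to look and compute and a shell command to move; the robot and the scene stay as the last step left them, time stands still between calls to the robot, and variables do not carry over. Pictures are saved under pics/ and viewed, at most 10 in all, crops included, and the job is handed in when it is done.

```bash
ls; mkdir -p pics; python3 - <<'E'
from plant import *
import cv2
for n in("scene","side"):
    c=capture(n); cv2.imwrite(f"pics/{n}0.png",c["color"]); import numpy as np; np.savez(f"pics/{n}0.npz",**c); print(n,(-c["R"].T@c["t"]).round(3),c["mtx"][0])
s=get_state(); print(s, hold_point_z)
E
```

```text
pics
scene [ 1.414 -0.411  0.815] [362.4551107   0.        252.781459 ]
side [-0.207 -1.011  1.052] [421.14584495   0.         255.99739641]
{'time_s': 0.1, 'joints': array([ 8.84133558e+01,  2.05858301e+01,  6.38231484e-01, -1.85204645e-02,
       -7.01365241e+01, -1.65059218e+01]), 'qd': array([ 0.10246009, -0.02773907,  0.13593674,  0.09246565,  0.12191987,
       -0.06363366]), 'joint_torque': array([-1.65970010e-03, -5.84164703e+01,  2.93750829e+01,  7.01546922e+00,
        1.01626298e-02, -5.98148654e-05]), 'tcp_pos': array([0.20951888, 0.64118334, 0.22572485]), 'eef_rot': array([ 1.79914397e+02, -7.20886415e-03, -1.80988663e+01]), 'contact_force': array([-0.11797405, -0.50527044, -0.19667793]), 'moment': array([-0.02391082,  0.00274474, -0.02003772]), 'gripper_force': 0.0, 'gripper_width': 0.08786505988016365} 0.0188
```

View pics/scene0.png

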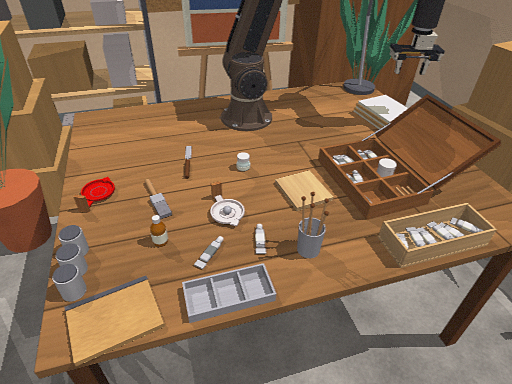

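View pics/side0.png

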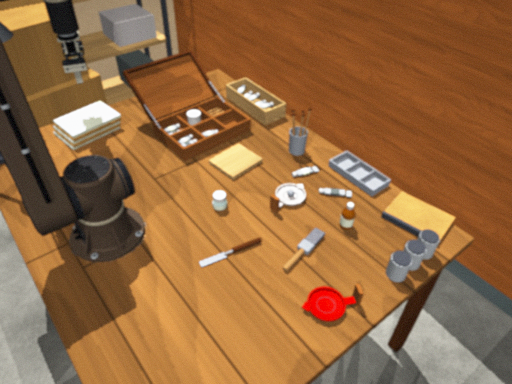

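Scene view: leaf at about (303,189), dish at (227,211) with its grip at (216,192), jar at (243,161), cup at (311,238), box front edge from (320,155) to (372,213). Side view: leaf (236,160), dish (291,195), grip (275,203). The next picture enlarges both.

```bash
cat > h.py <<'E'
import numpy as np, cv2
def ld(n): return dict(np.load(f"pics/{n}.npz"))
def ray(c,uv,z):
    o=-c["R"].T@c["t"]; d=c["R"].T@np.linalg.solve(c["mtx"],[uv[0],uv[1],1]); return o+d*(z-o[2])/d[2]
def proj(c,X):
    p=c["mtx"]@(c["R"]@np.array(X,float)+c["t"]); return p[:2]/p[2]
def tri(c1,a,c2,b):
    A=[];B=[]
    for c,u in((c1,a),(c2,b)):
        P=c["mtx"]@np.c_[c["R"],c["t"]]
        for k in(0,1): r=u[k]*P[2]-P[k]; A.append(r[:3]);B.append(-r[3])
    return np.linalg.lstsq(np.array(A),np.array(B),rcond=None)[0]
def leaf(c,roi):
    x,y,w,h=roi; im=c["color"][y:y+h,x:x+w]; hsv=cv2.cvtColor(im,cv2.COLOR_BGR2HSV)
    m=((hsv[...,2]>165)&(hsv[...,1]>60)&(hsv[...,1]<150)).astype(np.uint8)
    m=cv2.morphologyEx(m,cv2.MORPH_OPEN,np.ones((3,3)))
    cs=max(cv2.findContours(m,0,2)[0],key=cv2.contourArea); return cs[:,0]+[x,y],m
E
python3 - <<'E'
from h import *
a,b=ld("scene0"),ld("side0")
A=cv2.resize(a["color"][140:270,190:390],None,fx=4,fy=4,interpolation=2)[:, :800]
cv2.imwrite("pics/cA.png",A)
B=cv2.resize(b["color"][95:225,140:340],None,fx=4,fy=4,interpolation=2)
cv2.imwrite("pics/cB.png",B)
for c,roi in((a,(265,160,75,60)),(b,(200,135,70,50))):
    k,m=leaf(c,roi); W=np.array([ray(c,p,.018)[:2] for p in k]).astype(np.float32)
    print(cv2.minAreaRect(W)); 
    print(cv2.approxPolyDP(k.reshape(-1,1,2),4,True)[:,0].tolist())
E
```

```text
((0.5472299456596375, 0.05546857789158821), (0.1665777862071991, 0.15834106504917145), 6.133070945739746)
[[314, 169], [277, 179], [296, 206], [301, 206], [303, 195], [304, 204], [310, 203], [311, 191], [313, 201], [333, 196]]
((0.5481281876564026, 0.04588313773274422), (0.17348182201385498, 0.15008768439292908), 5.868470191955566)
[[261, 157], [236, 143], [209, 162], [234, 176]]
```

View pics/cA.png

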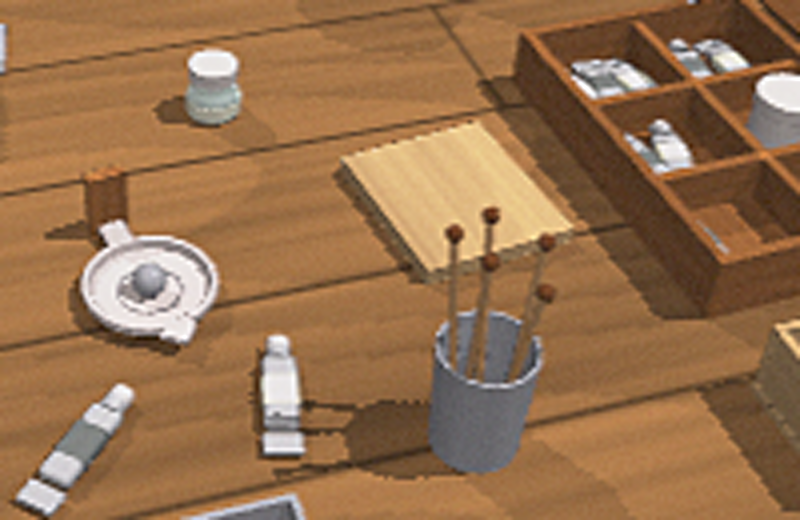

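View pics/cB.png

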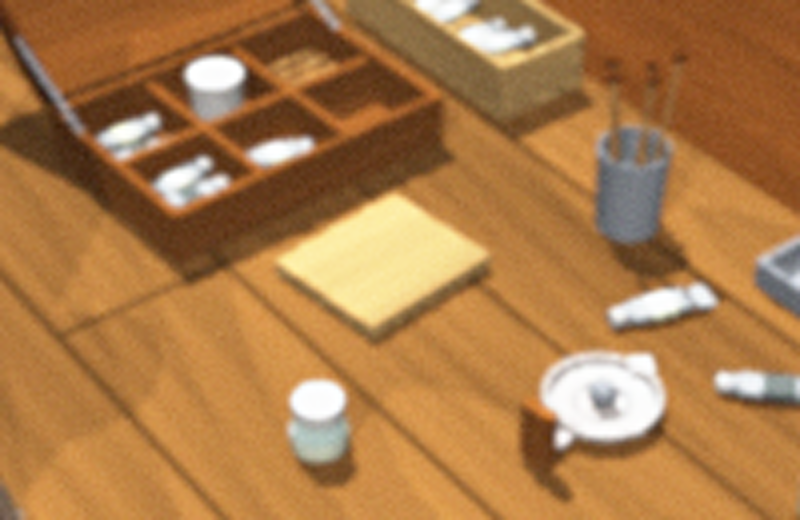

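```bash
python3 - <<'E'
from h import *
a,b=ld("scene0"),ld("side0")
A=lambda x,y:((x+.5)/4-.5+190,(y+.5)/4-.5+140)
B=lambda x,y:((x+.5)/4-.5+140,(y+.5)/4-.5+95)
for n,p,q,z in[("L-x-y",(343,158),(278,262),None),("L-x+y",(478,122),None,.018),("L+x+y",(576,228),(490,262),.018),("L+x-y",(430,272),(375,326),.018),
 ("Bx-",(520,33),(180,212),.06),("Bx+",(716,262),(440,100),.06),("ball",(149,280),(603,394),.02),("griptop",(106,172),(537,407),.064),("spout",(183,330),(645,363),.017),("jar",(214,60),(319,395),.055),("cuprim",(488,345),(633,150),.095)]:
    z=z or .018
    print(n,ray(a,A(*p),z).round(4), ray(b,B(*q),z).round(4) if q else "")
# side corner labels: all 4
for q in[(278,262),(398,195),(490,262),(375,326)]: print(q,ray(b,B(*q),.018).round(4))
# dish rim ellipses
for n,c,roi in(("sc",a,(205,195,45,35)),("si",b,(272,180,38,30))):
    x,y,w,h=roi; hs=cv2.cvtColor(c["color"][y:y+h,x:x+w],cv2.COLOR_BGR2HSV); m=((hs[...,1]<70)&(hs[...,2]>110)).astype(np.uint8)
    k=max(cv2.findContours(m,0,2)[0],key=cv2.contourArea)[:,0]+[x,y]; W=np.array([ray(c,p,.02)[:2] for p in k]); 
    print(n,cv2.minEnclosingCircle(W.astype(np.float32)), W.mean(0),np.median(W,0), W.min(0),W.max(0))
E
```

```text
L-x-y [ 0.4823 -0.031   0.018 ] [0.4632 0.1001 0.018 ]
L-x+y [0.4658 0.1058 0.018 ] 
L+x+y [0.6237 0.1256 0.018 ] [ 0.6288 -0.0249  0.018 ]
L+x-y [ 0.6403 -0.0129  0.018 ] [ 0.4824 -0.0344  0.018 ]
Bx- [0.3984 0.1731 0.06  ] [0.4032 0.1768 0.06  ]
Bx+ [0.731 0.184 0.06 ] [0.7255 0.181  0.06  ]
ball [ 0.5898 -0.2332  0.02  ] [ 0.5891 -0.235   0.02  ]
griptop [ 0.501  -0.2464  0.064 ] [ 0.4995 -0.2461  0.064 ]
spout [ 0.6481 -0.2207  0.017 ] [ 0.65  -0.225  0.017]
jar [ 0.3575 -0.1143  0.055 ] [ 0.3658 -0.1137  0.055 ]
cuprim [ 0.7944 -0.0408  0.095 ] [ 0.791  -0.0459  0.095 ]
(278, 262) [0.4632 0.1001 0.018 ]
(398, 195) [0.6225 0.1178 0.018 ]
(490, 262) [ 0.6288 -0.0249  0.018 ]
(375, 326) [ 0.4824 -0.0344  0.018 ]
sc ((0.5877407193183899, -0.23534835875034332), 0.0767476037144661) [ 0.58989409 -0.24160316] [ 0.59563923 -0.25232794] [ 0.51215236 -0.28784928] [ 0.66332909 -0.17876133]
si ((0.5851413011550903, -0.24179816246032715), 0.07566626369953156) [ 0.58300995 -0.23501718] [ 0.57488997 -0.23054025] [ 0.51342262 -0.29468262] [ 0.65686002 -0.17750487]
```

```bash
cat > go.py <<'E'
import sys
from plant import get_state
import numpy as np
from scipy.spatial.transform import Rotation as Ro
def show(x,y,z,yaw):
    s=get_state(); R=Ro.from_euler("xyz",s["eef_rot"],degrees=True).as_matrix()
    d=R.T@(np.array([x,y,z])-s["tcp_pos"])/.15
    sp=-((yaw-s["eef_rot"][2]+180)%360-180)/360
    print("t",round(s["time_s"],2),"tcp",s["tcp_pos"].round(4),"rpy",s["eef_rot"].round(2),"F",s["contact_force"].round(1),"w",round(s["gripper_width"],4),round(s["gripper_force"],1),"j",s["joints"].round(0))
    print("total rows tx ty tz spin:",d.round(3),round(sp,4))
if len(sys.argv)>4: show(*map(float,sys.argv[1:5]))
E
python3 -m inch '0 0 -.1 .0245 1;0 0 -.1 .0245 1;0 0 -.1 .0245 1;0 0 -.1 .0245 1;0 0 -.1 .0245 1;0 0 -.1 .0245 1;0 0 -.1 .0245 1;0 0 -.1 .0245 1'; python3 go.py .33 .35 .34 -88.7
```

```text
time_s: 1.1
tcp_pos: [0.2096, 0.6414, 0.3465]
eef_rot: [180.0, -0.1, -88.9]
contact_force: [-0.1, -0.4, 0.1]
gripper_width: 0.0876
gripper_force: 0.0
t 1.1 tcp [0.2096 0.6414 0.3465] rpy [ 1.7999e+02 -5.0000e-02 -8.8940e+01] F [-0.1 -0.4  0.1] w 0.0876 0.0 j [ 88.  18.  12.  -0. -84. -87.]
total rows tx ty tz spin: [ 1.957 -0.767  0.045] -0.0007
```

```bash
python3 -m inch '.12 -.05 0 0 1;.25 -.1 0 0 1;.25 -.1 0 0 1;.25 -.1 0 0 1;.25 -.1 0 0 1;.25 -.1 0 0 1;.25 -.1 0 0 1;.25 -.1 0 0 1'; python3 go.py .553 -.075 .2 -88.7
```

```text
time_s: 2.1
tcp_pos: [0.3288, 0.3613, 0.3458]
eef_rot: [180.0, -0.0, -88.5]
contact_force: [0.6, 0.1, -0.1]
gripper_width: 0.0877
gripper_force: 0.0
t 2.1 tcp [0.3288 0.3613 0.3458] rpy [ 1.7997e+02 -3.0000e-02 -8.8490e+01] F [ 0.6  0.1 -0.1] w 0.0877 0.0 j [ 71.  -1. -10.  -0. -81. -69.]
total rows tx ty tz spin: [ 2.946 -1.418  0.973] 0.0006
```

```bash
python3 -m inch '.3 -.14 0 0 1;.35 -.17 0 0 1;.35 -.17 0 0 1;.35 -.17 0 0 1;.35 -.17 0 0 1;.35 -.17 .1 0 1;.35 -.17 .1 0 1;.35 -.17 .1 0 1'; python3 go.py .553 -.08 .007 -88.7; python3 - <<'E'
from plant import *; from h import *
c=capture("wrist"); np.savez("pics/w1.npz",**c); cv2.imwrite("pics/w1.png",c["color"])
E
```

```text
time_s: 3.1
tcp_pos: [0.5373, -0.0464, 0.3005]
eef_rot: [180.0, 0.0, -88.5]
contact_force: [0.8, 0.7, 0.4]
gripper_width: 0.0877
gripper_force: 0.0
t 3.1 tcp [ 0.5373 -0.0464  0.3005] rpy [ 1.7998e+02  1.0000e-02 -8.8500e+01] F [0.8 0.7 0.4] w 0.0877 0.0 j [ 16.   5. -10.  -0. -75. -14.]
total rows tx ty tz spin: [ 0.227 -0.099  1.957] 0.0005
```

View pics/w1.png

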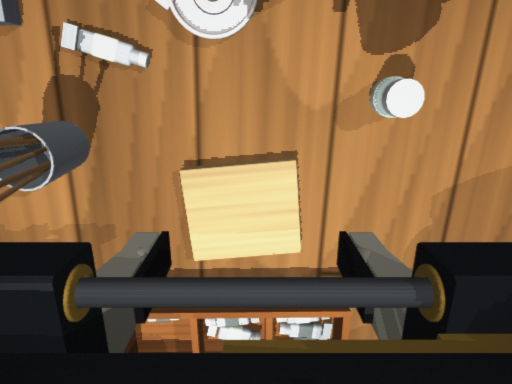

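The wrist view shows the leaf with corners at (182,168), (296,158), (302,250) and (193,262). The box rim is at row ~312, the dish at the top (212,5), and the strip in front of the leaf is clear.

```bash
python3 - <<'E'
from h import *
c=ld("w1")
for p in((182,168),(296,158),(302,250),(193,262)): print(ray(c,p,.018).round(4))
g=cv2.cvtColor(c["color"],cv2.COLOR_BGR2HSV)
for x in(182,200,240,280,320,340): print(x,[tuple(int(k) for k in c["color"][y,x]) for y in range(304,322,2)])
for p in((160,312),(345,312)):print(ray(c,p,.06).round(4))
E
python3 -m inch '.08 -.05 .2 0 1;.08 -.05 .25 0 1;.08 0 .3 0 1;0 0 .3 0 1;0 0 .25 0 1;0 0 .2 0 1;0 0 .1 0 1;0 0 0 0 1'; python3 go.py .553 -.08 .007 -88.7
```

```text
[ 0.6344 -0.0172  0.018 ]
[ 0.4807 -0.0349  0.018 ]
[0.4632 0.1023 0.018 ]
[0.6238 0.1262 0.018 ]
182 [(56, 54, 52), (50, 48, 47), (25, 42, 65), (21, 40, 64), (30, 54, 91), (64, 118, 186), (63, 117, 185), (63, 118, 185), (59, 107, 172)]
200 [(56, 54, 52), (49, 47, 46), (25, 43, 67), (23, 42, 66), (33, 62, 102), (57, 108, 173), (57, 108, 173), (46, 85, 138), (18, 33, 53)]
240 [(57, 55, 52), (50, 48, 47), (26, 44, 69), (21, 39, 62), (42, 77, 124), (60, 111, 177), (61, 110, 175), (204, 214, 225), (239, 238, 236)]
280 [(57, 55, 53), (50, 48, 47), (24, 40, 64), (22, 40, 66), (60, 111, 177), (62, 117, 184), (65, 118, 185), (239, 239, 239), (243, 243, 242)]
320 [(58, 55, 53), (49, 47, 46), (25, 42, 66), (26, 45, 73), (62, 115, 184), (66, 120, 190), (67, 118, 185), (74, 91, 115), (41, 65, 98)]
340 [(55, 53, 52), (50, 48, 47), (25, 43, 68), (27, 49, 80), (63, 119, 187), (65, 123, 191), (61, 115, 181), (22, 39, 62), (19, 34, 55)]
[0.6649 0.183  0.06  ]
[0.4029 0.1763 0.06  ]
time_s: 4.15
tcp_pos: [0.5527, -0.0799, 0.0609]
eef_rot: [179.9, -0.0, -88.6]
contact_force: [-0.8, -1.0, 1.0]
gripper_width: 0.0874
gripper_force: 0.0
t 4.15 tcp [ 0.5527 -0.0799  0.0609] rpy [ 1.7988e+02 -2.0000e-02 -8.8600e+01] F [-0.8 -1.   1. ] w 0.0874 0.0 j [ 12.  19. -26.   0. -45. -10.]
total rows tx ty tz spin: [ 0.001 -0.003  0.359] 0.0003
```

```bash
python3 -m inch '0 0 .12 0 1;0 0 .12 0 1;0 0 .08 0 1;0 0 .03 0 1;-.05 0 0 0 1;-.08 0 0 0 1;-.08 0 0 0 1;-.08 0 0 0 1'; python3 go.py .553 .028 .007 -88.6
python3 -m inch '-.08 0 0 0 1;-.08 0 0 0 1;-.05 0 0 0 1;-.05 0 0 0 1;-.05 0 0 0 1;-.04 0 0 0 1;-.03 0 0 0 1;0 0 0 0 1'; python3 go.py .553 .028 .007 -88.6
```

```text
time_s: 5.15
tcp_pos: [0.5525, -0.0351, 0.0093]
eef_rot: [180.0, -0.0, -88.6]
contact_force: [-2.1, -3.6, 0.6]
gripper_width: 0.0874
gripper_force: 1.4
t 5.15 tcp [ 0.5525 -0.0351  0.0093] rpy [ 1.7999e+02 -2.0000e-02 -8.8610e+01] F [-2.1 -3.6  0.6] w 0.0874 1.4 j [ 17.  23. -29.   0. -38. -15.]
total rows tx ty tz spin: [-0.421 -0.014  0.015] -0.0
time_s: 6.15
tcp_pos: [0.5515, 0.0215, 0.0091]
eef_rot: [-180.0, 0.0, -88.6]
contact_force: [-0.4, -0.9, 0.7]
gripper_width: 0.0875
gripper_force: 0.0
t 6.15 tcp [0.5515 0.0215 0.0091] rpy [-1.7997e+02  2.0000e-02 -8.8640e+01] F [-0.4 -0.9  0.7] w 0.0875 0.0 j [ 23.  23. -29.  -0. -38. -21.]
total rows tx ty tz spin: [-0.043 -0.011  0.014] -0.0001
```

Nearly there. I'll creep forward in small rows until the force rises.

```bash
python3 -m inch '-.015 0 0 0 1;-.01 0 0 0 1;-.01 0 0 0 1;-.01 0 0 0 1;0 0 0 0 1;0 0 0 0 1;0 0 0 0 1;0 0 0 0 1'; python3 go.py .553 .028 .007 -88.6
```

```text
time_s: 7.15
tcp_pos: [0.5513, 0.0276, 0.0091]
eef_rot: [-180.0, -0.0, -88.7]
contact_force: [1.8, -3.6, -0.2]
gripper_width: 0.088
gripper_force: 2.2
t 7.15 tcp [0.5513 0.0276 0.0091] rpy [-179.99   -0.    -88.65] F [ 1.8 -3.6 -0.2] w 0.088 2.2 j [ 23.  23. -29.   0. -38. -22.]
total rows tx ty tz spin: [-0.002 -0.012  0.014] -0.0001
```

```bash
python3 -m inch '-.01 0 0 0 1;-.007 0 0 0 1;-.007 0 0 0 1;0 0 0 0 1;0 0 0 0 1;0 0 0 0 1;0 0 0 0 1;0 0 0 0 1'; python3 go.py .553 .028 .007 -88.6
```

```text
time_s: 8.15
tcp_pos: [0.5515, 0.0283, 0.0093]
eef_rot: [180.0, -0.2, -88.6]
contact_force: [7.5, -24.0, -0.4]
gripper_width: 0.0876
gripper_force: 11.9
t 8.15 tcp [0.5515 0.0283 0.0093] rpy [179.98  -0.2  -88.6 ] F [  7.5 -24.   -0.4] w 0.0876 11.9 j [ 23.  23. -29.   0. -38. -22.]
total rows tx ty tz spin: [ 0.002 -0.01   0.015] 0.0
```

```bash
python3 -m inch '.03 0 0 0 1;.1 0 0 0 1;.15 0 0 0 1;.1 0 -.2 0 1;0 0 -.4 0 1;0 0 -.4 0 1;0 0 -.4 0 1;0 0 -.2 0 1'; python3 - <<'E'
from plant import *; from h import *
c=capture("wrist"); np.savez("pics/w2.npz",**c); s=capture("scene"); np.savez("pics/s2.npz",**s)
cv2.imwrite("pics/w2.png",np.vstack([cv2.resize(c["color"][150:330,130:380],(800,576//2+12)),cv2.resize(s["color"][140:270,190:390],(800,300))]))
E
python3 go.py .5 -.246 .2 -82
```

```text
time_s: 9.15
tcp_pos: [0.5534, -0.0256, 0.2531]
eef_rot: [-179.7, 0.1, -88.6]
contact_force: [0.3, -0.1, -1.1]
gripper_width: 0.0874
gripper_force: 0.0
t 9.25 tcp [ 0.5542 -0.0255  0.2535] rpy [-1.7957e+02  1.0000e-01 -8.8620e+01] F [ 1.3 -0.5  0.3] w 0.0875 0.0 j [ 18.   8. -13.   0. -69. -16.]
total rows tx ty tz spin: [1.462 0.399 0.351] -0.0184
```

View pics/w2.png

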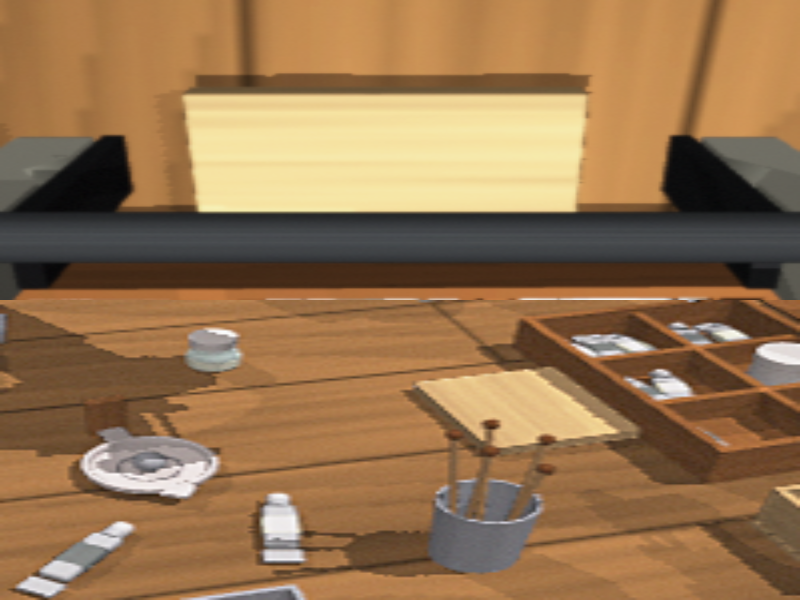

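The leaf now lies against the box wall in both views: in the wrist crop its near edge runs level from (185,95) to (586,92), and its far edge meets the box. Next I go above the dish grip.

```bash
python3 -m inch '.1 .03 0 -.003 1;.2 .055 0 -.003 1;.25 .065 0 -.003 1;.25 .065 0 -.003 1;.25 .065 .05 -.003 1;.2 .055 .05 -.003 1;.15 .04 .05 0 1;.06 .02 .05 0 1'; python3 - <<'E'
from plant import *; from h import *
c=capture("wrist"); np.savez("pics/w3.npz",**c); cv2.imwrite("pics/w3.png",c["color"])
w=ld("w2"); p=[ray(w,(187.8,207),.018),ray(w,(313,205.2),.018)]; print(p, np.degrees(np.arctan2(*(p[0]-p[1])[[1,0]])))
for X in((.5,-.246,.064),(.589,-.234,.02)): print(proj(c,X))
E
python3 go.py .5 -.246 .2 -82
```

```text
time_s: 10.25
tcp_pos: [0.5111, -0.2497, 0.2178]
eef_rot: [179.9, 0.1, -82.3]
contact_force: [-0.4, 0.1, 0.3]
gripper_width: 0.0876
gripper_force: 0.0
[array([0.63658638, 0.04218303, 0.018     ]), array([0.47948949, 0.03582432, 0.018     ])] 2.317856999490966
[264.93582326 178.3076714 ]
[181.65985685 167.42499243]
t 10.3 tcp [ 0.5106 -0.2497  0.2168] rpy [ 1.7987e+02  8.0000e-02 -8.2250e+01] F [-1.1 -1.6  0.3] w 0.0875 0.0 j [ -6.  11. -14.  -0. -65.  14.]
total rows tx ty tz spin: [-0.034  0.067  0.112] -0.0007
```

View pics/w3.png

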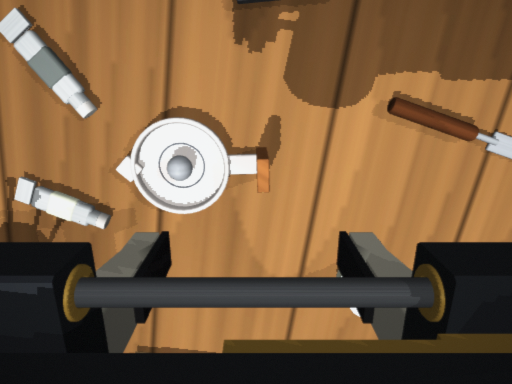

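The wrist view shows the dish circle centred near (180,166), spout tip at (120,167), ball at (179,167) and the grip plate spanning columns 257-270, rows 148-192.

```bash
python3 - <<'E'
from h import *
c=ld("w3"); hs=cv2.cvtColor(c["color"],cv2.COLOR_BGR2HSV)
im=c["color"][105:225,110:280]
m=((hs[...,1]<60)&(hs[...,2]>120)).astype(np.uint8); m[:105]=0;m[225:]=0;m[:,:113]=0;m[:,275:]=0
k=max(cv2.findContours(m,0,2)[0],key=cv2.contourArea)[:,0]
W=np.array([ray(c,p,.02)[:2] for p in k])
ctr=np.median(W,0)
for i in range(20):  # trimmed circle fit to the rim
    r=np.hypot(*(W-ctr).T); w=W[abs(r-.054)<.005]
    A=np.c_[2*w,np.ones(len(w))]; s=np.linalg.lstsq(A,(w**2).sum(1),rcond=None)[0]; ctr=s[:2]
print("dish",ctr,np.sqrt(s[2]+ctr@ctr),len(w))
far=W[np.argmax(np.where(W[:,0]>ctr[0]+.03,np.hypot(*(W-ctr).T),0))]; print("spout",far, np.degrees(np.arctan2(*(far-ctr)[::-1])))
g=c["color"].astype(int); sub=hs[140:200,250:276]
for y in (146,150,156,162,168,174,180,186,190): print(y,[int(v) for v in g[y,252:275,2]])
E
```

```text
dish [ 0.59137389 -0.23390909] 0.053888348315169365 133
spout [ 0.66024633 -0.221453  ] 10.251549086131687
146 [177, 179, 177, 141, 126, 126, 126, 118, 116, 116, 116, 115, 115, 115, 116, 116, 116, 114, 111, 112, 111, 111, 111]
150 [92, 94, 95, 93, 72, 69, 70, 70, 69, 70, 68, 69, 70, 71, 79, 105, 114, 112, 112, 112, 110, 112, 111]
156 [237, 237, 238, 234, 160, 89, 74, 71, 70, 69, 68, 67, 67, 68, 69, 72, 92, 108, 111, 111, 111, 111, 112]
162 [244, 244, 244, 242, 212, 197, 210, 212, 211, 211, 210, 208, 206, 202, 196, 188, 159, 123, 112, 111, 120, 173, 183]
168 [245, 245, 245, 242, 196, 191, 215, 220, 221, 221, 220, 219, 218, 216, 214, 210, 182, 145, 175, 184, 186, 186, 185]
174 [184, 184, 183, 181, 156, 173, 194, 198, 198, 202, 205, 210, 212, 214, 215, 216, 197, 162, 178, 185, 186, 185, 184]
180 [179, 181, 194, 199, 198, 188, 205, 211, 211, 209, 206, 202, 200, 198, 197, 193, 169, 154, 177, 185, 186, 184, 183]
186 [197, 199, 199, 200, 193, 156, 184, 199, 203, 204, 205, 207, 207, 208, 208, 207, 185, 141, 174, 184, 183, 184, 183]
190 [197, 198, 200, 199, 195, 164, 182, 194, 195, 195, 195, 195, 196, 199, 201, 200, 181, 146, 175, 185, 185, 184, 186]
```

```bash
python3 - <<'E'
from h import *
c=ld("w3"); ctr=np.array([.5914,-.2339])
for p in((262.6,176.3),(257,176.5),(268.2,176.5),(262.6,160.5),(262.8,192)): print(ray(c,p,.064).round(4))
g=ray(c,(262.6,176.3),.064)[:2]; d=ctr-g; print(np.hypot(*d),np.degrees(np.arctan2(d[1],d[0])))
E
python3 go.py .502 -.2465 .145 -82
```

```text
[ 0.5025 -0.2477  0.064 ]
[ 0.5079 -0.2468  0.064 ]
[ 0.4971 -0.2482  0.064 ]
[ 0.5047 -0.2632  0.064 ]
[ 0.5001 -0.2319  0.064 ]
0.08993180385788617 8.823843744403606
t 10.3 tcp [ 0.5106 -0.2497  0.2168] rpy [ 1.7987e+02  8.0000e-02 -8.2250e+01] F [-1.1 -1.6  0.3] w 0.0875 0.0 j [ -6.  11. -14.  -0. -65.  14.]
total rows tx ty tz spin: [-0.028  0.053  0.479] -0.0007
```

```bash
python3 -m inch '-.02 .05 .1 -.003 .4;0 0 .15 0 .4;0 0 .2 0 .4;0 0 .2 0 .4;0 0 .1 0 .4;0 0 .03 0 .4;0 0 0 0 .4;0 0 0 0 .4' 20; python3 go.py .5025 -.2477 .027 -81.2
```

```text
time_s: 11.3
tcp_pos: [0.5048, -0.2469, 0.1031]
eef_rot: [-179.9, -0.0, -81.1]
contact_force: [-0.0, 0.8, -0.0]
gripper_width: 0.035
gripper_force: 0.0
t 11.3 tcp [ 0.5048 -0.2469  0.1031] rpy [-1.799e+02 -4.000e-02 -8.108e+01] F [-0.   0.8 -0. ] w 0.035 0.0 j [ -6.  16. -23.   0. -50.  15.]
total rows tx ty tz spin: [0.003 0.017 0.507] 0.0003
```

```bash
python3 -m inch '0 .012 .08 0 .4;0 0 .12 0 .4;0 0 .12 0 .4;0 0 .1 0 .4;0 0 .06 0 .4;0 0 .025 0 .4;0 0 0 0 .4;0 0 0 0 .4' 8; python3 go.py .5025 -.2477 .027 -81.2;  python3 -m inch '0 0 0 0 .32;0 0 0 0 .27;0 0 0 0 .23;0 0 0 0 .19;0 0 0 0 .15;0 0 0 0 .11;0 0 0 0 0;0 0 0 0 0' 8; python3 go.py .5025 -.2477 .027 -81.2
```

```text
time_s: 12.3
tcp_pos: [0.5026, -0.2472, 0.0268]
eef_rot: [-180.0, -0.0, -81.1]
contact_force: [-0.4, 0.3, 0.5]
gripper_width: 0.0354
gripper_force: 0.0
t 12.3 tcp [ 0.5026 -0.2472  0.0268] rpy [-1.7995e+02 -2.0000e-02 -8.1090e+01] F [-0.4  0.3  0.5] w 0.0354 0.0 j [ -6.  22. -28.   0. -41.  15.]
total rows tx ty tz spin: [ 0.003  0.001 -0.001] 0.0003
time_s: 13.3
tcp_pos: [0.5021, -0.247, 0.0263]
eef_rot: [180.0, 0.0, -81.1]
contact_force: [-1.2, 1.8, 0.6]
gripper_width: 0.0123
gripper_force: 8.0
t 13.3 tcp [ 0.5021 -0.247   0.0263] rpy [ 1.7998e+02  1.0000e-02 -8.1090e+01] F [-1.2  1.8  0.6] w 0.0123 8.0 j [ -6.  22. -28.  -0. -41.  15.]
total rows tx ty tz spin: [ 0.005 -0.002 -0.005] 0.0003
```

```bash
python3 -m inch '0 0 0 0 0;0 0 0 0 0;0 0 0 0 0;0 0 -.01 0 0;0 0 -.02 0 0;0 0 -.03 0 0;0 0 -.02 0 0;0 0 -.01 0 0' 50; python3 go.py .5025 -.2477 .027 -81.2; python3 - <<'E'
from plant import *; from h import *
a=capture("scene"); b=capture("side")
A=cv2.resize(a["color"][170:240,200:260],(480,560),interpolation=2);B=cv2.resize(b["color"][170:220,265:315],(320,320),interpolation=2)
cv2.imwrite("pics/l1.png",np.hstack([A,cv2.copyMakeBorder(B,0,240,0,0,0)]))
E
```

```text
time_s: 14.3
tcp_pos: [0.5024, -0.2471, 0.0402]
eef_rot: [-180.0, -0.0, -81.1]
contact_force: [0.1, 0.3, -2.6]
gripper_width: 0.0119
gripper_force: 50.0
t 14.3 tcp [ 0.5024 -0.2471  0.0402] rpy [-1.7997e+02 -1.0000e-02 -8.1090e+01] F [ 0.1  0.3 -2.6] w 0.0119 50.0 j [ -6.  21. -27.   0. -42.  15.]
total rows tx ty tz spin: [ 0.004 -0.     0.088] 0.0003
```

View pics/l1.png

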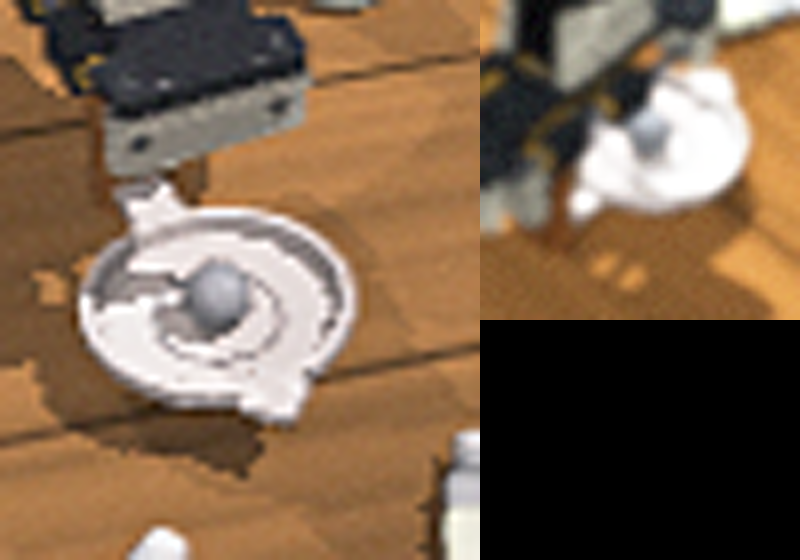

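The dish hangs level in the grip with the ball in the ring: in the left crop the ball is at (217,298) and the ring centred near (222,318). Next I raise it and turn slowly.

```bash
python3 -m inch '0 0 -.03 -.002 0;0 0 -.07 -.005 0;0 0 -.1 -.008 0;0 0 -.12 -.011 0;0 0 -.12 -.012 0;0 0 -.1 -.012 0;0 0 -.07 -.012 0;0 0 -.04 -.012 0'
python3 -m inch '0 0 0 -.012 0;0 0 0 -.012 0;0 0 0 -.012 0;0 0 0 -.012 0;0 0 0 -.012 0;0 0 0 -.012 0;0 0 0 -.012 0;0 0 0 -.012 0'
python3 -m inch '0 0 0 -.012 0;0 0 0 -.012 0;0 0 0 -.011 0;0 0 0 -.009 0;0 0 0 -.007 0;0 0 0 -.005 0;0 0 0 -.003 0;0 0 0 -.002 0' | head -1; python3 go.py .558 .019 .138 2
cat > ball.py <<'E'
from plant import *; from h import *
s=get_state(); y=np.radians(s["eef_rot"][2]+90); u=np.array([np.cos(y),np.sin(y),0]); D=s["tcp_pos"]+.09*u-[0,0,.0265]
print("dish",D.round(4),"yaw",np.degrees(y).round(1))
P=[];C=[]
for n in("scene","side"):
    c=capture(n); q=proj(c,D+[0,0,.02]); x0,y0=(q-22).astype(int); im=c["color"][y0:y0+44,x0:x0+44].astype(int)
    m=((im[...,0]-im[...,2]>8)&(im.sum(2)>200)).astype(np.uint8)
    cv2.imwrite(f"pics/b_{n}.png",cv2.resize(c["color"][y0-10:y0+54,x0-10:x0+54],(400,400),interpolation=2))
    k,l,st,ce=cv2.connectedComponentsWithStats(m); j=1+np.argmax(st[1:,4]) if k>1 else 0
    p=ce[j]+[x0,y0]; P.append(p);C.append(c); w=ray(c,p,D[2]+.02)-D; print(n,st[j,4],"ball off mm",(w*1000).round(1)[:2])
A,B=[cv2.imread(f"pics/b_{n}.png") for n in("scene","side")]; cv2.imwrite("pics/b_%d.png"%(s["time_s"]*10),np.hstack([A,B]))
E
python3 ball.py
```

```text
time_s: 15.4
tcp_pos: [0.5026, -0.2472, 0.1388]
eef_rot: [-179.9, -0.1, -54.2]
contact_force: [0.0, 0.7, -2.9]
gripper_width: 0.0112
gripper_force: 50.0
time_s: 16.4
tcp_pos: [0.5024, -0.2471, 0.1381]
eef_rot: [-180.0, -0.1, -19.7]
contact_force: [0.4, -0.2, -1.7]
gripper_width: 0.0118
gripper_force: 50.0
time_s: 17.4
t 17.4 tcp [ 0.5023 -0.2471  0.1375] rpy [ 1.80e+02 -1.00e-02  2.11e+00] F [ 0.3 -0.5 -2. ] w 0.0118 50.0 j [ -6.  14. -21.   0. -55.  98.]
total rows tx ty tz spin: [ 0.436 -1.759 -0.003] 0.0003
dish [ 0.499  -0.1572  0.111 ] yaw 92.1
scene 12 ball off mm [-101.9    2.5]
side 17 ball off mm [-1.8 -0.9]
```

```bash
python3 -m inch '.005 -.02 0 0 0;.01 -.04 0 0 0;.015 -.06 0 0 0;.02 -.08 0 0 0;.025 -.1 0 0 0;.025 -.1 0 0 0;.025 -.1 0 0 0;.025 -.1 0 0 0' | head -1
python3 -m inch '.025 -.1 0 0 0;.025 -.1 0 0 0;.025 -.1 0 0 0;.025 -.1 0 0 0;.025 -.1 0 0 0;.025 -.1 0 0 0;.025 -.1 0 0 0;.025 -.1 0 0 0' | head -1
python3 -m inch '.025 -.1 0 0 0;.02 -.08 0 0 0;.015 -.07 0 0 0;.012 -.05 0 0 0;.008 -.03 0 0 0;.005 -.02 0 0 0;.001 -.009 0 0 0;0 0 0 0 0' | head -1
python3 go.py .558 .019 .138 2; python3 ball.py; python3 - <<'E'
from plant import *; from h import *
a=capture("scene"); b=capture("side"); np.savez("pics/a9.npz",**a); np.savez("pics/b9.npz",**b)
cv2.imwrite("pics/fin.png",np.hstack([cv2.resize(a["color"][120:260,240:390],(400,373),interpolation=2),cv2.resize(b["color"][85:205,165:295],(400,373),interpolation=2)]))
E
```

```text
time_s: 18.5
time_s: 19.5
time_s: 20.5
t 20.5 tcp [0.558  0.0188 0.1373] rpy [180.     0.     2.06] F [ 0.  -0.1 -2.7] w 0.0118 50.0 j [ 22.  14. -21.   0. -55.  70.]
total rows tx ty tz spin: [-0.    -0.001 -0.005] 0.0002
dish [0.5548 0.1088 0.1108] yaw 92.1
scene 5 ball off mm [-91.2  34.9]
side 15 ball off mm [0.3 2.4]
```

View pics/fin.png

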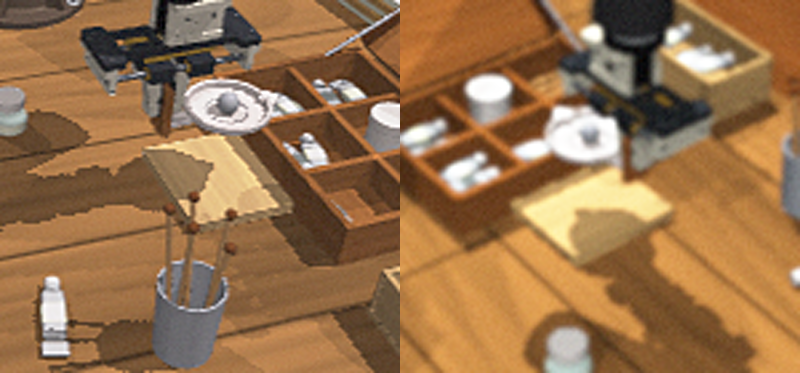

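The final view shows the dish held level at left (227,105), with the ball in its ring. The leaf runs from (147,150) to (293,208), against the box wall. One numeric check of the leaf before handing in.

```bash
python3 - <<'E'
from h import *
a,b=ld("a9"),ld("b9")
for p in((147,150),(235,136),(293,208),(203,224)): print("scene",ray(a,(p[0]*150/400+240,p[1]*140/373+120),.018).round(3))
for p in((513,210),(580,262),(675,208)): print("side",ray(b,((p[0]-400)*130/400+165,p[1]*120/373+85),.018).round(3))
E
```

```text
scene [0.486 0.043 0.018]
scene [0.49  0.171 0.018]
scene [0.645 0.175 0.018]
scene [0.642 0.053 0.018]
side [0.466 0.158 0.018]
side [0.476 0.021 0.018]
side [0.637 0.035 0.018]
```

```bash
python3 -c "
from plant import *
print(close_job())"
```

```text
the job is handed in; nothing more can be done
None
```

I handed the job in at about 21 s; no verdict came back. The leaf was pushed against the paint box until the push reached 24 N, and my last look shows no gap. The dish is held level over the middle of the leaf, about 11 cm above the table (9 cm above the leaf), spout towards the box. The ball is about 2 mm off centre, inside the ring.

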